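# Free the bound crank of a hand coffee mill by feel

### The arm

A 6-joint arm with a two-finger parallel gripper is mounted at the origin on a cart in front of the work surface, level with it; the furniture and walls round the work are solid. World frame = base frame: x ahead of the robot, y to its left, z up, the work surface at z = 0. Lengths are in mm, angles in rad, forces in N, time in s.
With the tool pointing down it reaches from about 300 to 775 mm from the base axis. Payload 14.6 kg.
Tool frame: the origin (TCP) lies at the very end of the fingers, on their centre line; the grasp point (between the pads) lies 19 mm behind it; z points along the fingers, y is the line along which they close (so a half turn about z gives the same grasp; the last joint's range is limited). The gripper opens to 94 mm and grips with 3 to 60 N. Pads are 16 mm wide; open, the fingers measure 119 mm over their backs; the gripper's body (75 mm by 177 mm) begins 78 mm behind the grasp point.
Start: joints at [1.034, 0.3, 1.521, -0, 1.321, -0.067], TCP at [248.985, 490.404, 205.446] pointing down, gripper open.
Joint ranges: [-3.03, 3.03], [-0.79, 2.21], [0.23, 2.52], [-1.04, 4.18], [0, 3.07], [-2.55, 2.55]. Speed limits (rad/s): [2.22, 2.22, 2.57, 3.14, 3.14, 3.14].

### API

Orientations are given as [roll, pitch, yaw] about the fixed x, y, z axes, in that order (R = Rz(yaw) Ry(pitch) Rx(roll)).
In Python, from cell import manip, eyes, ticket gives the robot as it stands. The module is installed in compiled form; this text tells all that it offers.
- The arm moves only by the tool arm_command, never from a script. Its argument "plan" is a list of rows, each a list of 5 numbers: the opening, from -1 (shut) to 1 (fully open), then the shift along the tool's x, y, z in m, then the turn about the tool's z in rad. In form: [[jaw, dx, dy, dz, roll], ...]. A call has 1 to 20 rows; each row shifts and turns the commanded pose from where the row before left it, along the tool's axes as they then stand; what a row does not reach is not made up. A row lasts 1/8 s, in which the tool goes at most 62.5 mm and 10.7 degrees, less where a joint would pass 70% of its speed; a pose out of reach is approached as far as the arm can. A call is refused whole if a number of a shift passes 0.0625 or a number of a turn 0.188, either way. A call with a gripper value outside its range is refused whole. The fingers move at their own pace and stop on an object; "newtons" is the grip in N (left out, the last holds). Time passes only in rows, so rows that do not move let the fingers close. It gives the time, the measured TCP pose, the force, the opening and the grip force at its end, in the units of the state.
- manip.read_state(): the state, without advancing time (a new reading comes with each control period).
- eyes.camera(name): name is "side" or "top"; returns a dict with "img" (420x560x3 uint8, blue, green, red), "z_map" (420x560 float32, mm along the optical axis (not along the pixel's ray), 0 where there is no reading), "fx", "fy", "cx", "cy" (pixels), "eye" and "orientation" of the camera in the world. Camera axes: x right, y down, z forward; pixel columns grow to the right and rows downward; lengths in mm; the calibration is good to about 2 mm. A picture is of the moment at which its call begins.
- ticket.sign_off(): hands the job in; it is judged then, once.
The state is a dict: "clock": time; "joints": joint angles; "qd": joint speeds; "effort": joint torques, N m; "eef_pos": TCP position; "eef_rot": TCP orientation; "wrist_force": force on the tool from outside, world axes, zero at the start; "moment": the same for the moment, N m; "finger_gap": finger opening in mm; "finger_force": force on a finger pad.
Only numpy, scipy, OpenCV 4.12 (cv2) and the standard library are available. Lean on these libraries where they do the work, as an engineer would, in place of code of your own. Each camera call takes 0.05 s, during which the arm holds its last target. There are 200 camera calls.

### The job

The hand coffee mill has been screwed up so tight that its burrs bind, and the crank must not be forced: never lean on it with more than about 15 N. Back off the brass adjuster on top, trying the crank with a gentle fingertip push on its wooden knob (push, do not grip), until it swings with only a light rub of about 3 N at the knob, neither stiff nor running free. Make sure of that with a steady swing at the final setting, leave the crank parked straight over the drawer, and do not shift the things standing round about.

Things in the scene. Their poses are not given: they have to be found in the camera images.
- mill: hand coffee mill held fast to the worktop by a round black suction foot; dark wooden cube 94 mm wide with a lighter drawer front and small steel drawer knob on its front face (own -x side), steel top plate and dome (dome 88 mm across), 195 mm tall in all with the adjuster; nothing but the adjuster and the crank moves (the drawer is fixed); origin at the centre of its underside, z up
- crank (a joint): angle of the crank about the mill's upright centre axis, rad: 0 = parked straight over the drawer (arm along the mill's own -x), growing counter-clockwise from above; starts 1.1 to 1.6; no stop near the drawer. Stays where left; its dry drag, alike all round and both ways, depends only on the adjuster and hidden wear: 12 to 26 N at the knob at the start, not to be seen, only felt
- crank_knob (a point): the crank's wooden knob, round, upright, up to 29 mm across, 38 mm tall, standing on the end of the flat steel crank arm (15 mm wide); this point is on its axis, 95 mm from the mill's axis, 175 mm above the worktop (knob from 154 to 193 mm, the arm's end below it from 147 to 154 mm)
- adjuster (a joint): angle of the brass adjuster about the mill's upright centre axis, rad, growing counter-clockwise from above; counter-clockwise loosens: each radian takes 8 to 9 N off the drag at the crank knob, down to free running; clockwise tightens. -0.2 to 0.2 at the start, whatever the drag; 1.1 to 2.8 rad of loosening is usual. Turns with under 0.3 N m, stays where left, independent of the crank
- adjuster_bar (a point): the brass adjuster's upright grip bar on the mill's axis above the crank hub: 42 mm long along this point's x axis, 12 mm thick along its y axis, from 161 to 195 mm above the worktop; this point is at its centre line, 180 mm above the worktop; pinch it across its thickness from above
- burr: the sprung inner burr inside the mill, out of sight, pressed up by the adjuster against the ring that turns with the crank; the drag at the crank knob is about 0.4 times its pressing force (a drag of 3 N goes with some 7.5 N here). Its position tells nothing
- tumbler: clear drinking glass, 78 mm across, 87 mm tall, standing loose to the left of the mill; origin at the centre of its underside
- tin_half: small food tin, 75 mm across, 58 mm tall, standing loose to the right behind the mill; origin at the centre of its underside
- jam_jar: jam jar, 62 mm across, 86 mm tall, standing loose to the right; origin at the centre of its underside
- teaspoon: steel teaspoon 138 mm long lying loose in front to the right; origin at the middle of its underside

How it is judged:
By the outcome, as a careful person would: the job done as asked, in the order asked, and still so for the second after the job is handed in, with the robot touching nothing.
It also fails if it takes over 67 s, if anything falls off the work surface, if the arm or the gripper's body presses on something with over 40 N, if the wrist force passes 120 N, or if a joint passes its speed limit or range.

## Working session

There is one attempt and no reset: what is moved stays moved. The work goes in short steps, Python scripts to look and compute and a tool call to move; the robot and the scene stay as the last step left them, time stands still between calls to the robot, and variables do not carry over. Pictures are saved under pics/ and viewed, at most 10 in all, crops included, and the job is handed in when it is done.

Besides the shell and the picture viewer there is one more tool, called after "Call:" by a JSON object that holds its "api" and its "payload", one argument or row to a line. arm_command: Moves the arm, as the interface text tells. Its arguments: {"type":"object","properties":{"plan":{"type":"array"},"newtons":{"type":"number"}},"required":["plan"]}

```bash
mkdir -p pics; python3 - <<'E'
from cell import manip, eyes
import cv2,numpy as np
print(manip.read_state())
for n in("side","top"):
    c=eyes.camera(n); cv2.imwrite(f"pics/{n}0.png",c["img"]); np.save(f"{n}z.npy",c["z_map"])
    print(n,{k:c[k] for k in("fx","fy","cx","cy","eye","orientation")})
E
```

```text
{'clock': 0.0, 'joints': array([ 1.03439897e+00,  3.00434005e-01,  1.52158534e+00, -5.09005694e-05,
        1.32069832e+00, -6.65715700e-02]), 'qd': array([ 0.00097481,  0.00147251, -0.00068356, -0.00040251, -0.0010467 ,
       -0.00076814]), 'effort': array([ 6.73839859e-04, -5.31803262e+01, -3.52740777e+01,  7.08383415e-02,
        2.43534520e-02, -1.26562209e-04]), 'eef_pos': array([248.86700225, 490.17753116, 204.90487839]), 'eef_rot': array([-3.14046686e+00, -2.56447548e-05,  2.67177948e+00]), 'wrist_force': array([ 0.53408217,  0.26960132, -0.17616021]), 'moment': array([ 0.03233249, -0.02045678, -0.02140218]), 'finger_force': 0.0, 'finger_gap': 93.75537232048868}
side {'fx': 454.0673186120293, 'fy': 454.0673186120293, 'cx': 280.6273921108074, 'cy': 216.38469331079224, 'eye': array([-181.91607077, -274.14612309,  672.45813637]), 'orientation': array([-2.22210579,  0.01319032, -1.56926104])}
top {'fx': 535.0687857952361, 'fy': 535.0687857952361, 'cx': 282.3188301879754, 'cy': 210.49104744108467, 'eye': array([ 360.55957111, -269.22270974, 1179.87052241]), 'orientation': array([-2.99276396,  0.00541951, -1.5883297 ])}
```

View pics/top0.png

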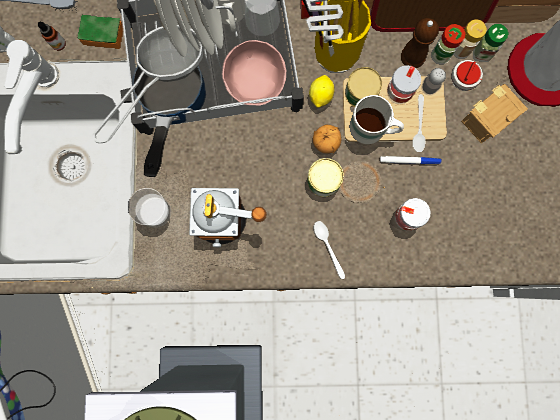

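View pics/side0.png

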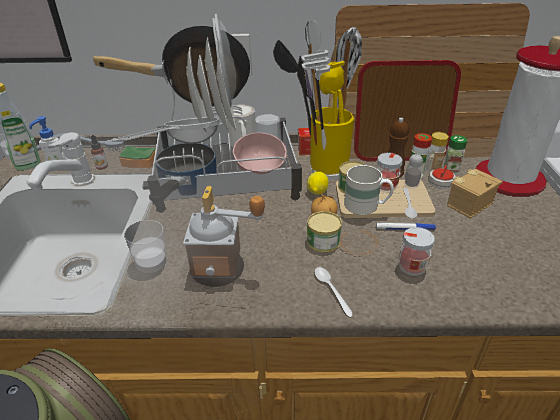

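```bash
cat >h.py <<'E'
from cell import manip, eyes
import cv2,numpy as np
from scipy.spatial.transform import Rotation as R
def onplane(c,u,v,z):
    d=R.from_euler("xyz",c["orientation"]).apply([(u-c["cx"])/c["fx"],(v-c["cy"])/c["fy"],1])
    return c["eye"]+d*(z-c["eye"][2])/d[2]
def crop(c,u0,v0,w,h,s,name): cv2.imwrite(name,cv2.resize(c["img"][v0:v0+h,u0:u0+w],None,fx=s,fy=s,interpolation=cv2.INTER_CUBIC))
E
python3 - <<'E'
from h import *
c=eyes.camera("top");crop(c,180,170,100,75,8,"pics/t1.png")
c=eyes.camera("side");crop(c,170,175,110,82,7,"pics/s1.png")
E
```

```text
(no output)
```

View pics/t1.png

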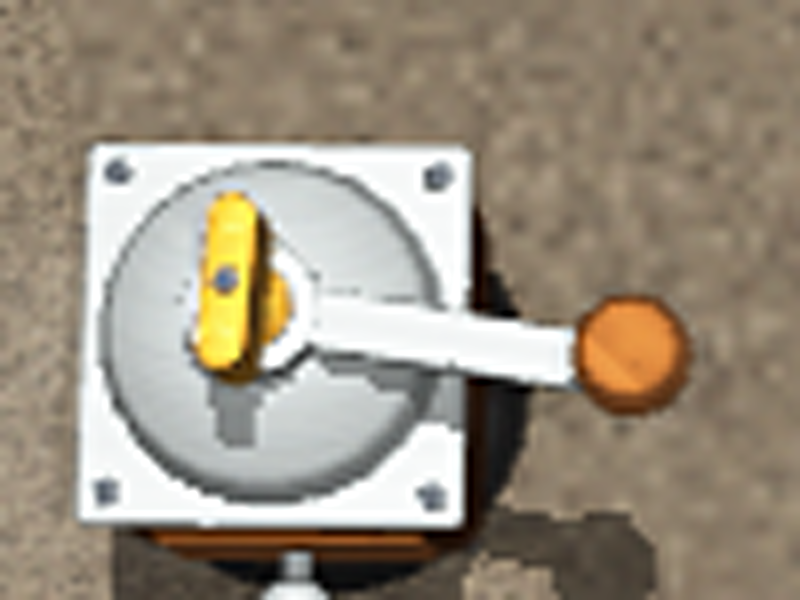

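View pics/s1.png

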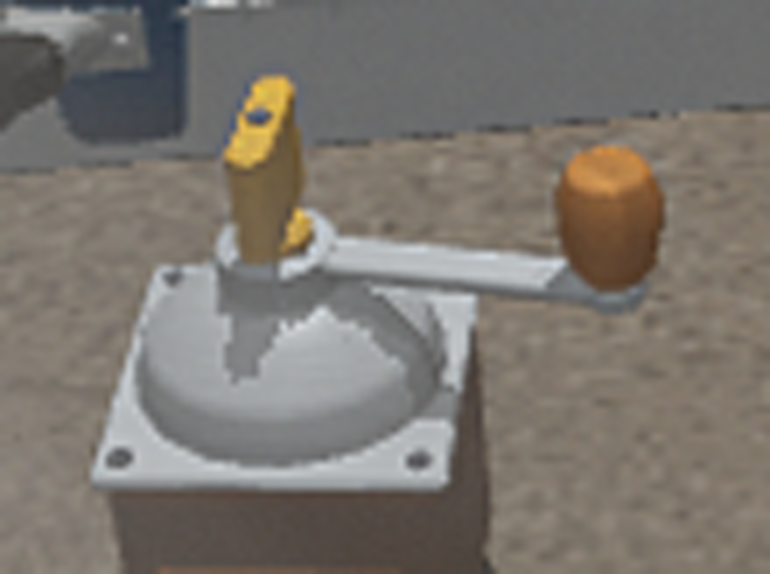

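```bash
python3 - <<'E'
from h import *
c=eyes.camera("top")
f=lambda x,y,z:onplane(c,180+(x+.5)/8-.5,170+(y+.5)/8-.5,z)
b=f(230,281,195);e1=f(233,197,195);e2=f(218,368,195);k=f(636,348,193)
print("bar",b,np.linalg.norm(e1-e2),"dir",np.degrees(np.arctan2(*(e1-e2)[[1,0]])))
print("knob",k,np.linalg.norm((k-b)[:2]),"dir",np.degrees(np.arctan2(*(k-b)[[1,0]])))
s=[f(x,y,110) for x,y in[(117,172),(438,178),(432,496),(105,491)]]
print("side len",np.linalg.norm(s[0]-s[1]))
for a,d in((0,3),(1,2)):print("mill x dir",np.degrees(np.arctan2(*(s[a]-s[d])[[1,0]])))
for a,d in((0,1),(3,2)):print("y dir",np.degrees(np.arctan2(*(s[a]-s[d])[[1,0]])))
print("screws centre",sum(s)/4)
print("tumbler",onplane(c,149,205,87),"spoon",onplane(c,319,229,0),"tin",onplane(c,326,176,58))
c=eyes.camera("side")
g=lambda x,y,z:onplane(c,170+(x+.5)/7-.5,175+(y+.5)/7-.5,z)
print("side bar",g(262,120,195),"knob",g(610,170,193))
E
```

```text
bar [ 521.78148274 -128.61499697  195.        ] 40.47254987341353 dir -4.78083815512202
knob [ 504.55050268 -223.03836094  193.        ] 95.98269811033244 dir -100.341903202549
side len 81.72473867852317
mill x dir -1.7257737894395053
mill x dir -1.3060032856758046
y dir 87.85007553518355
y dir 88.08131901680088
screws centre [ 522.08277965 -127.39329059  110.        ]
tumbler [541.06814385   9.7340506   87.        ] spoon [ 494.56690877 -346.52878456    0.        ] tin [ 601.75849358 -360.85928717   58.        ]
side bar [ 522.9659576  -128.70794608  195.        ] knob [ 500.92014266 -222.83929475  193.        ]
```

Call:
{"api": "arm_command", "payload": {
  "plan": [
    [0,-0.0374,-0.0306,-0.0025,0],
    [0,-0.0374,-0.0306,-0.0025,0],
    [0,-0.0374,-0.0306,-0.0025,0],
    [0,-0.0374,-0.0306,-0.0025,0],
    [0,-0.0374,-0.0306,-0.0025,0],
    [0,-0.0374,-0.0306,-0.0025,0],
    [0,-0.0374,-0.0306,-0.0025,0],
    [0,-0.0374,-0.0306,-0.0025,0],
    [0,-0.0374,-0.0306,-0.0025,0],
    [0,-0.0374,-0.0306,-0.0025,0],
    [0,-0.0374,-0.0306,-0.0025,0],
    [0,-0.0374,-0.0306,-0.0025,0],
    [0,-0.0374,-0.0306,-0.0025,0],
    [0,-0.0374,-0.0306,-0.0025,0]
  ]
}}

```text
clock: 2.05
eef_pos: [522.3, -130.2, 240.5]
eef_rot: [3.142, 0.0, 2.672]
wrist_force: [0.9, 0.7, -0.8]
finger_gap: 46.9
finger_force: 0.0
```

Call:
{"api": "arm_command", "payload": {
  "plan": [
    [0,0,0,0,0.184],
    [0,0,0,0,0.184],
    [0,0,0,0,0.184],
    [0,0,0,0,0.184],
    [0,0,0,0,0.184],
    [0,0,0,0,0.184],
    [0,0,0,0,0.184],
    [0,0,0,0,0.184],
    [0,0,0,0,0.184],
    [0,0,0,0,0.184],
    [0,0,0,0,0.184],
    [0,0,0,0,0.184],
    [0,0,0,0,0.184],
    [0,0,0,0,0.184],
    [0,0,0,0,0.184],
    [0,0,0,0,0]
  ]
}}

```text
clock: 4.05
eef_pos: [521.9, -128.6, 240.4]
eef_rot: [-3.142, 0.0, -0.087]
wrist_force: [-0.0, 0.2, -0.9]
finger_gap: 47.1
finger_force: 0.0
```

```bash
cat >>h.py <<'E'
AX=np.array([522.,-128.5])
def go(p,yaw=None):
    "rotate first (turn about tool z), then shift in tool axes"
    s=manip.read_state(); y=s["eef_rot"][2]; yaw=y if yaw is None else yaw
    d=np.array(p)-s["eef_pos"]; turn=-((yaw-y+np.pi)%(2*np.pi)-np.pi)
    print("t",s["clock"].__round__(2),"pos",s["eef_pos"].round(1),"yaw",round(y,3),"j6",s["joints"][5].round(2),"F",s["wrist_force"].round(2),"gap",round(s["finger_gap"],1))
    print("turn",round(turn,3),"shift mm",(d[0]*np.cos(yaw)+d[1]*np.sin(yaw)).round(1),(d[0]*np.sin(yaw)-d[1]*np.cos(yaw)).round(1),(-d[2]).round(1))
E
python3 - <<'E'
from h import *
go([522,-128.5,167],np.radians(-4.8))
E
```

```text
t 4.05 pos [ 521.9 -128.6  240.4] yaw -0.087 j6 1.35 F [-0.04  0.2  -0.89] gap 47.1
turn -0.003 shift mm 0.1 -0.1 73.4
```

Call:
{"api": "arm_command", "payload": {
  "plan": [
    [0,0,0,0.024,0],
    [0,0,0,0.024,0],
    [0,0,0,0.024,0],
    [-1,0,0,0,0],
    [-1,0,0,0,0],
    [-1,0,0,0,0],
    [-1,0,0,0,0],
    [-1,0,0,0,0]
  ],
  "newtons": 40
}}

```text
clock: 5.05
eef_pos: [522.2, -128.6, 169.1]
eef_rot: [3.142, -0.001, -0.088]
wrist_force: [-0.5, 1.3, 5.5]
finger_gap: 11.9
finger_force: 40.0
```

Call:
{"api": "arm_command", "payload": {
  "plan": [
    [-1,0,0,0,-0.1375],
    [-1,0,0,0,-0.1375],
    [-1,0,0,0,-0.1375],
    [-1,0,0,0,-0.1375],
    [-1,0,0,0,-0.1375],
    [-1,0,0,0,-0.1375],
    [-1,0,0,0,-0.1375],
    [-1,0,0,0,-0.1375],
    [-1,0,0,0,0]
  ]
}}

```text
clock: 6.18
eef_pos: [521.8, -127.7, 169.1]
eef_rot: [-3.141, -0.001, 1.015]
wrist_force: [-5.2, 8.3, 8.5]
finger_gap: 11.7
finger_force: 40.0
```

Call:
{"api": "arm_command", "payload": {
  "plan": [
    [-0.4,0,0,0,0],
    [-0.4,0,0,0,0],
    [-0.4,0,0,-0.025,0],
    [-0.4,0,0,-0.025,0],
    [-1,0,0,0,0]
  ]
}}

```text
clock: 6.8
eef_pos: [522.5, -128.9, 219.7]
eef_rot: [3.139, -0.001, 1.012]
wrist_force: [0.1, -0.4, 0.1]
finger_gap: 21.7
finger_force: 0.0
```

```bash
python3 - <<'E'
from h import *
ph=np.radians(-101.3); r=95; t=np.array([np.cos(ph-np.pi/2),np.sin(ph-np.pi/2)])
p=AX+r*np.array([np.cos(ph),np.sin(ph)])-t*40
print(p); go([*p,162],ph-np.pi/2+2*np.pi)
c=eyes.camera("top");crop(c,160,150,133,100,6,"pics/t2.png")
E
```

```text
[ 542.60970264 -229.49623833]
t 6.8 pos [ 522.5 -128.9  219.7] yaw 1.012 j6 0.25 F [ 0.15 -0.42  0.1 ] gap 21.7
turn -1.933 shift mm -39.4 -94.7 57.7
```

Call:
{"api": "arm_command", "payload": {
  "plan": [
    [-1,0,0,0,-0.1757],
    [-1,0,0,0,-0.1757],
    [-1,0,0,0,-0.1757],
    [-1,0,0,0,-0.1757],
    [-1,0,0,0,-0.1757],
    [-1,0,0,0,-0.1757],
    [-1,0,0,0,-0.1757],
    [-1,0,0,0,-0.1757],
    [-1,0,0,0,-0.1757],
    [-1,0,0,0,-0.1757],
    [-1,0,0,0,-0.1757],
    [-1,-0.02,-0.048,0,0],
    [-1,-0.02,-0.047,0,0],
    [-1,0,0,0.029,0],
    [-1,0,0,0.029,0],
    [-1,0,0,0,0]
  ]
}}

```text
clock: 8.85
eef_pos: [541.3, -229.2, 157.4]
eef_rot: [3.14, -0.005, 2.944]
wrist_force: [-0.8, 0.7, 0.2]
finger_gap: 0.3
finger_force: 0.0
```

```bash
python3 - <<'E'
from h import *
AX=np.array([521.8,-127.8])
go([521.8,-127.8,162])
c=eyes.camera("side");crop(c,160,150,133,100,6,"pics/s2.png")
E
```

```text
t 8.85 pos [ 541.3 -229.2  157.4] yaw 2.944 j6 -1.84 F [-0.77  0.7   0.2 ] gap 0.3
turn -0.0 shift mm 39.0 95.6 -4.6
```

View pics/s2.png

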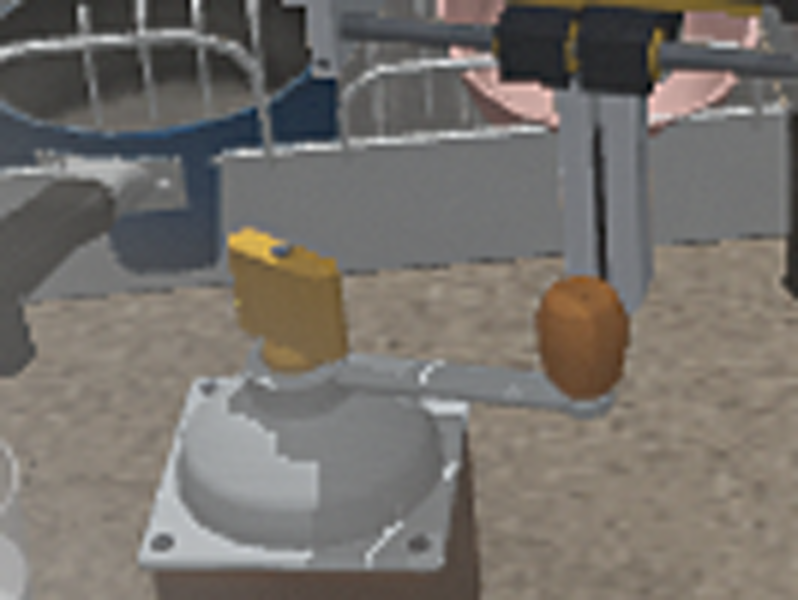

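Call:
{"api": "arm_command", "payload": {
  "plan": [
    [-1,0.006,0,-0.004,0],
    [-1,0.006,0,0,0],
    [-1,0,0,0,0]
  ]
}}

```text
clock: 9.28
eef_pos: [530.6, -227.2, 165.3]
eef_rot: [-3.141, 0.001, 2.944]
wrist_force: [0.5, 0.4, -0.0]
finger_gap: 0.4
finger_force: 0.0
```

Call:
{"api": "arm_command", "payload": {
  "plan": [
    [-1,0.001,0,0,0],
    [-1,0.001,0,0,0],
    [-1,0.001,0,0,0]
  ]
}}

```text
clock: 9.65
eef_pos: [527.8, -226.7, 164.3]
eef_rot: [3.142, -0.0, 2.945]
wrist_force: [-0.5, -0.1, 0.0]
finger_gap: 0.4
finger_force: 0.0
```

Call:
{"api": "arm_command", "payload": {
  "plan": [
    [-1,0.001,0,0,0],
    [-1,0.001,0,0,0]
  ]
}}

```text
clock: 9.9
eef_pos: [526.0, -226.4, 164.5]
eef_rot: [-3.141, 0.001, 2.945]
wrist_force: [2.3, -1.8, -0.9]
finger_gap: 0.7
finger_force: 1.3
```

Call:
{"api": "arm_command", "payload": {
  "plan": [
    [-1,0.001,0,0,0]
  ]
}}

```text
clock: 10.02
eef_pos: [525.0, -226.3, 164.5]
eef_rot: [-3.141, 0.001, 2.944]
wrist_force: [1.9, -2.5, -1.0]
finger_gap: 0.5
finger_force: 1.5
```

Call:
{"api": "arm_command", "payload": {
  "plan": [
    [-1,0.001,0,0,0]
  ]
}}

```text
clock: 10.15
eef_pos: [524.0, -226.1, 164.5]
eef_rot: [-3.141, 0.001, 2.944]
wrist_force: [2.7, -3.7, -0.6]
finger_gap: 0.6
finger_force: 1.6
```

Call:
{"api": "arm_command", "payload": {
  "plan": [
    [-1,0.002,-0.0005,0,0.021],
    [-1,0.002,-0.0005,0,0.021],
    [-1,0.002,-0.0005,0,0.021]
  ]
}}

```text
clock: 10.52
eef_pos: [517.6, -226.0, 164.5]
eef_rot: [3.142, 0.0, 2.88]
wrist_force: [2.9, -1.7, -0.4]
finger_gap: 0.7
finger_force: 1.6
```

Call:
{"api": "arm_command", "payload": {
  "plan": [
    [-1,0.002,-0.0005,0,0.021]
  ]
}}

```text
clock: 10.65
eef_pos: [515.5, -226.0, 164.5]
eef_rot: [3.142, 0.0, 2.859]
wrist_force: [3.1, -2.1, -0.8]
finger_gap: 0.8
finger_force: 1.5
```

```bash
cat >>h.py <<'E'
AX=np.array([521.8,-127.8])
def feel():
    s=manip.read_state();y=s["eef_rot"][2];F=s["wrist_force"];p=(s["eef_pos"][:2]-AX)
    x=np.array([np.cos(y),np.sin(y)]);yy=np.array([np.sin(y),-np.cos(y)])
    print("t",round(s["clock"],2),"rel tool x,y",(p@x).round(1),(p@yy).round(1),"z",s["eef_pos"][2].round(1),"Ftool",(F[:2]@x).round(2),(F[:2]@yy).round(2),"Fz",F[2].round(1),"M",s["moment"].round(2),"yaw",round(y,3),"crank~",round(y-np.pi/2-np.radians(-1.8)-0+0,3))
E
python3 -c "
from h import *
feel()
c=eyes.camera('top');crop(c,160,150,133,100,6,'pics/t3.png');feel()"
```

```text
t 10.65 rel tool x,y -21.3 -96.0 z 164.5 Ftool -3.56 -1.11 Fz -0.8 M [-0.31 -0.53  0.01] yaw 2.859 crank~ 1.32
t 10.7 rel tool x,y -21.3 -96.0 z 164.5 Ftool -2.28 -0.15 Fz -0.1 M [-0.29 -0.3   0.01] yaw 2.858 crank~ 1.319
```

View pics/t3.png

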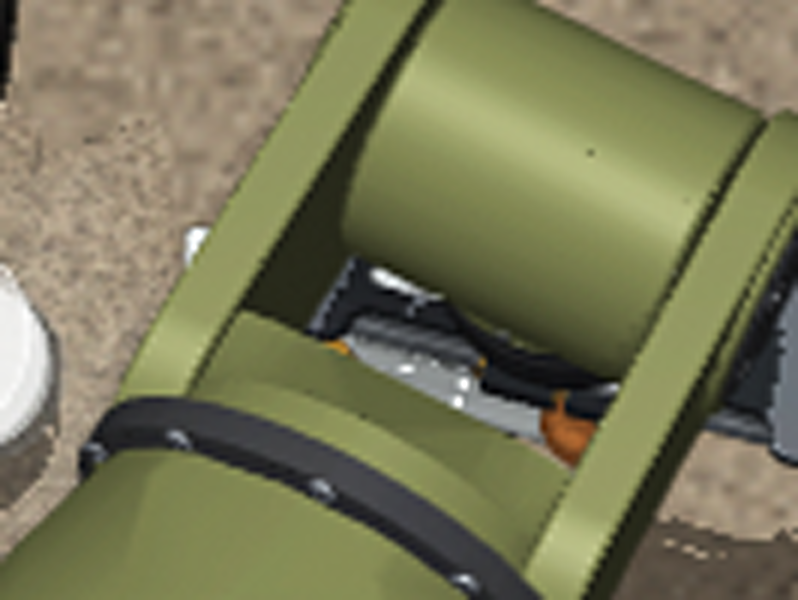

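Call:
{"api": "arm_command", "payload": {
  "plan": [
    [-1,0.002,-0.0004,0,0.021],
    [-1,0.002,-0.0005,0,0.021],
    [-1,0.002,-0.0004,0,0.021]
  ]
}}

```text
clock: 11.08
eef_pos: [509.4, -225.5, 164.5]
eef_rot: [3.142, 0.0, 2.796]
wrist_force: [3.0, -1.6, -0.7]
finger_gap: 0.2
finger_force: 1.5
```

Call:
{"api": "arm_command", "payload": {
  "plan": [
    [-1,0.002,-0.0004,0,0.021]
  ]
}}

```text
clock: 11.2
eef_pos: [507.4, -225.2, 164.5]
eef_rot: [-3.142, 0.0, 2.775]
wrist_force: [2.5, -1.8, 1.0]
finger_gap: 0.5
finger_force: 1.5
```

Call:
{"api": "arm_command", "payload": {
  "plan": [
    [-1,0.002,-0.0004,0,0.021]
  ]
}}

```text
clock: 11.32
eef_pos: [505.4, -224.8, 164.5]
eef_rot: [-3.142, 0.0, 2.754]
wrist_force: [1.7, -2.1, -0.7]
finger_gap: 0.4
finger_force: 1.5
```

Call:
{"api": "arm_command", "payload": {
  "plan": [
    [-1,0.002,-0.0004,0,0.021]
  ]
}}

```text
clock: 11.45
eef_pos: [503.4, -224.5, 164.5]
eef_rot: [-3.141, 0.0, 2.733]
wrist_force: [2.3, -2.5, 0.5]
finger_gap: 0.6
finger_force: 1.6
```

Call:
{"api": "arm_command", "payload": {
  "plan": [
    [-1,0.002,-0.0004,0,0.021]
  ]
}}

```text
clock: 11.58
eef_pos: [501.4, -224.1, 164.5]
eef_rot: [-3.141, 0.0, 2.712]
wrist_force: [1.8, -2.7, 0.6]
finger_gap: 0.3
finger_force: 1.6
```

Call:
{"api": "arm_command", "payload": {
  "plan": [
    [-1,0.002,-0.0004,0,0.021]
  ]
}}

```text
clock: 11.7
eef_pos: [499.4, -223.6, 164.5]
eef_rot: [-3.141, 0.0, 2.691]
wrist_force: [2.2, -2.7, 0.4]
finger_gap: 0.6
finger_force: 1.6
```

```bash
python3 -c "
from h import *
feel()"
```

```text
t 11.7 rel tool x,y -21.5 -96.0 z 164.5 Ftool -3.21 -1.49 Fz 0.4 M [-0.61 -0.36  0.03] yaw 2.691 crank~ 1.152
```

Call:
{"api": "arm_command", "payload": {
  "plan": [
    [-1,0.0029,-0.00063,0,0.03],
    [-1,0.0029,-0.00063,0,0.03],
    [-1,0.0029,-0.00063,0,0.03]
  ]
}}

```text
clock: 12.08
eef_pos: [490.7, -221.2, 164.5]
eef_rot: [-3.142, -0.0, 2.6]
wrist_force: [2.7, -3.9, -0.7]
finger_gap: 0.2
finger_force: 1.6
```

Call:
{"api": "arm_command", "payload": {
  "plan": [
    [-1,0.0029,-0.00063,0,0.03],
    [-1,0.0029,-0.00063,0,0.03],
    [-1,0.0029,-0.00063,0,0.03]
  ]
}}

```text
clock: 12.45
eef_pos: [482.4, -218.1, 164.4]
eef_rot: [-3.142, -0.0, 2.51]
wrist_force: [2.1, -3.0, 0.4]
finger_gap: 0.5
finger_force: 1.6
```

Call:
{"api": "arm_command", "payload": {
  "plan": [
    [-1,0.0029,-0.00063,0,0.03],
    [-1,0.0029,-0.00063,0,0.03],
    [-1,0.0029,-0.00063,0,0.03]
  ]
}}

```text
clock: 12.82
eef_pos: [474.4, -214.2, 164.5]
eef_rot: [3.142, 0.0, 2.421]
wrist_force: [1.7, -3.7, -0.6]
finger_gap: 0.3
finger_force: 1.6
```

Call:
{"api": "arm_command", "payload": {
  "plan": [
    [-1,0.0029,-0.00063,0,0.03],
    [-1,0.0029,-0.00063,0,0.03],
    [-1,0.0029,-0.00063,0,0.03]
  ]
}}

```text
clock: 13.2
eef_pos: [466.8, -209.6, 164.5]
eef_rot: [3.141, -0.0, 2.331]
wrist_force: [1.7, -2.3, -0.7]
finger_gap: 0.4
finger_force: 1.5
```

Call:
{"api": "arm_command", "payload": {
  "plan": [
    [-1,0.0029,-0.00063,0,0.03],
    [-1,0.0029,-0.00063,0,0.03],
    [-1,0.0029,-0.00063,0,0.03]
  ]
}}

```text
clock: 13.58
eef_pos: [459.6, -204.4, 164.5]
eef_rot: [3.141, -0.0, 2.24]
wrist_force: [3.3, -1.2, -1.2]
finger_gap: 0.8
finger_force: 1.5
```

```bash
python3 -c "
from h import *
feel()"
```

```text
t 13.57 rel tool x,y -21.4 -96.3 z 164.5 Ftool -2.99 1.79 Fz -1.2 M [-0.32 -0.5  -0.02] yaw 2.24 crank~ 0.701
```

Call:
{"api": "arm_command", "payload": {
  "plan": [
    [-1,0.0029,-0.00063,0,0.03],
    [-1,0.0029,-0.00063,0,0.03],
    [-1,0.0029,-0.00063,0,0.03],
    [-1,0.0029,-0.00063,0,0.03],
    [-1,0.0029,-0.00063,0,0.03],
    [-1,0.0029,-0.00063,0,0.03]
  ]
}}

```text
clock: 14.32
eef_pos: [446.7, -192.2, 164.4]
eef_rot: [3.142, 0.0, 2.061]
wrist_force: [2.9, -1.5, -0.5]
finger_gap: -0.0
finger_force: 1.5
```

Call:
{"api": "arm_command", "payload": {
  "plan": [
    [-1,0.0029,-0.00063,0,0.03],
    [-1,0.0029,-0.00063,0,0.03],
    [-1,0.0029,-0.00063,0,0.03],
    [-1,0.0029,-0.00063,0,0.03],
    [-1,0.0029,-0.00063,0,0.03],
    [-1,0.0029,-0.00063,0,0.03]
  ]
}}

```text
clock: 15.08
eef_pos: [436.2, -177.8, 164.4]
eef_rot: [-3.142, 0.0, 1.88]
wrist_force: [3.7, -1.6, -0.6]
finger_gap: 0.2
finger_force: 1.6
```

Call:
{"api": "arm_command", "payload": {
  "plan": [
    [-1,0.0029,-0.00063,0,0.03],
    [-1,0.0029,-0.00063,0,0.03],
    [-1,0.0029,-0.00063,0,0.03],
    [-1,0.0029,-0.00063,0,0.03],
    [-1,0.0029,-0.00063,0,0.03],
    [-1,0.0029,-0.00063,0,0.03]
  ]
}}

```text
clock: 15.82
eef_pos: [428.5, -161.8, 164.5]
eef_rot: [-3.142, 0.0, 1.701]
wrist_force: [3.7, -2.2, -0.2]
finger_gap: 0.4
finger_force: 1.5
```

Call:
{"api": "arm_command", "payload": {
  "plan": [
    [-1,0.0029,-0.00063,0,0.03],
    [-1,0.0029,-0.00063,0,0.03],
    [-1,0.0029,-0.00063,0,0.03],
    [-1,0.0029,-0.00063,0,0.03]
  ]
}}

```text
clock: 16.32
eef_pos: [425.0, -150.4, 164.5]
eef_rot: [-3.142, 0.0, 1.581]
wrist_force: [3.4, -1.8, 0.1]
finger_gap: 0.4
finger_force: 1.5
```

```bash
python3 -c "
from h import *
feel()"
```

```text
t 16.32 rel tool x,y -21.7 -97.0 z 164.5 Ftool -1.81 3.34 Fz 0.1 M [-0.55 -0.5  -0.02] yaw 1.581 crank~ 0.041
```

Call:
{"api": "arm_command", "payload": {
  "plan": [
    [-1,0.002,-0.0004,0,0.021],
    [-1,0.002,-0.0004,0,0.021]
  ]
}}

```text
clock: 16.58
eef_pos: [424.2, -146.5, 164.4]
eef_rot: [-3.141, 0.0, 1.539]
wrist_force: [1.4, -2.0, 0.3]
finger_gap: 1.0
finger_force: 1.5
```

```bash
python3 -c "
from h import *
feel()"
```

```text
t 16.57 rel tool x,y -21.8 -97.0 z 164.4 Ftool -1.95 1.49 Fz 0.3 M [-0.6  -0.37 -0.02] yaw 1.539 crank~ -0.0
```

Call:
{"api": "arm_command", "payload": {
  "plan": [
    [-1,-0.005,0,0,0],
    [-1,-0.03,0,0,0],
    [-1,-0.03,0,0,0],
    [-1,0,0,0,0],
    [-1,0,0,0,0]
  ]
}}

```text
clock: 17.2
eef_pos: [422.0, -211.1, 164.2]
eef_rot: [-3.141, -0.001, 1.54]
wrist_force: [-1.2, 0.5, -0.3]
finger_gap: 0.6
finger_force: 0.0
```

```bash
python3 -c "
from h import *
feel()"
```

```text
t 17.2 rel tool x,y -86.3 -97.2 z 164.2 Ftool 0.42 -1.24 Fz -0.3 M [-0.09  0.   -0.01] yaw 1.54 crank~ 0.001
```

Call:
{"api": "arm_command", "payload": {
  "plan": [
    [-1,-0.05,0,0,0],
    [-1,-0.05,0,0,0],
    [-1,-0.05,0,0,0],
    [-1,0,0,0,0],
    [-1,0,0,0,0]
  ]
}}

```text
clock: 17.82
eef_pos: [417.9, -360.4, 164.2]
eef_rot: [-3.141, -0.001, 1.541]
wrist_force: [-0.1, 1.1, 0.5]
finger_gap: 0.4
finger_force: 0.0
```

```bash
python3 -c "
from h import *
feel()
c=eyes.camera('side');crop(c,120,150,160,120,5,'pics/s4.png')
c=eyes.camera('top');crop(c,180,170,100,75,8,'pics/t4.png')
S=[(2.5,2.796,3.0,-1.6)]"
```

```text
t 17.82 rel tool x,y -235.6 -97.0 z 164.2 Ftool 1.05 -0.15 Fz 0.5 M [-0.07  0.05 -0.  ] yaw 1.541 crank~ 0.002
```

View pics/t4.png

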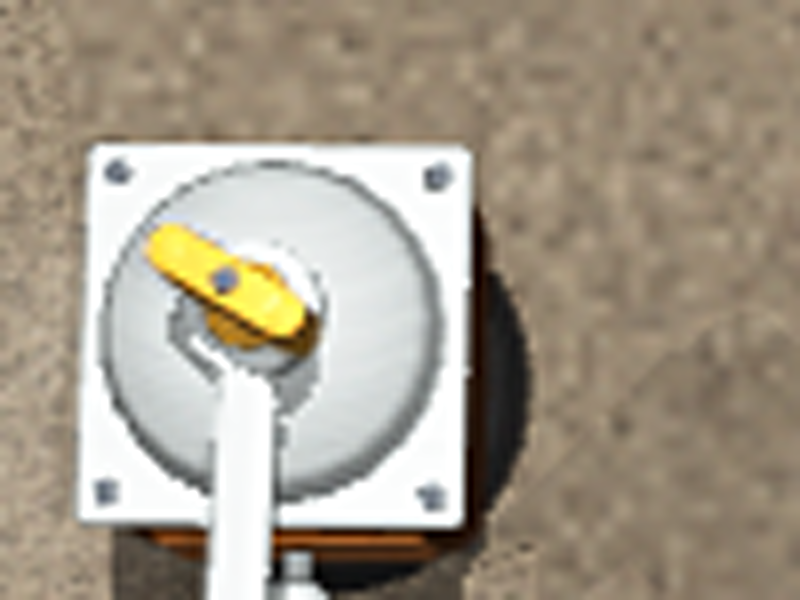

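```bash
python3 - <<'E'
from h import *
c=eyes.camera('top');im=c["img"]
def blob(c,u0,u1,v0,v1):
    h=cv2.cvtColor(c["img"],cv2.COLOR_BGR2HSV)[v0:v1,u0:u1];m=cv2.inRange(h,(5,150,170),(18,255,255))
    ys,xs=np.nonzero(m);return len(xs),xs.mean()+u0,ys.mean()+v0,xs.min()+u0,xs.max()+u0,ys.min()+v0,ys.max()+v0
b=blob(c,190,240,243,275);print(b)
k=onplane(c,b[1],b[2],188);print(k)
for A in([521.8,-127.8],[522,-128.5]):
    print(np.linalg.norm(k[:2]-A),(np.degrees(np.arctan2(*(k[:2]-A)[::-1]))+1.8)-180)
crop(c,185,190,80,60,8,"pics/t5.png")
E
```

```text
(114, np.float64(205.64912280701753), np.float64(255.58771929824562), np.int64(200), np.int64(211), np.int64(250), np.int64(261))
[ 427.49392558 -122.9641197   188.        ]
94.42998152121652 -1.1354743031730834
94.66807314130286 -1.5523828529784112
```

View pics/t5.png

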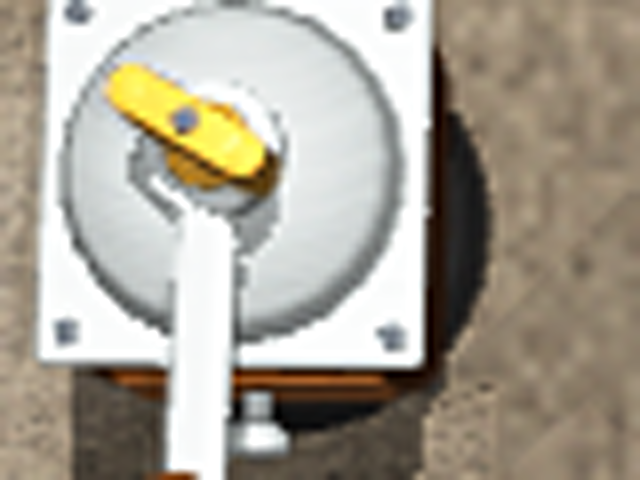

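```bash
python3 -c "
from cell import ticket
print(ticket.sign_off())"
```

```text
the job is handed in; nothing more can be done
None
```

I backed the adjuster off 1.1 rad and handed the job in. The crank swings about 80° with a steady rub of roughly 3 N at the knob (single readings about 2 to 4 N). It is parked within about 2° of straight over the drawer, and the arm stayed clear of the things round about.

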